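# Plug the pen tester into the water heater's test opening

## Task

Check the water heater's connection: slide the blue cover on the white connection box fully open, then take the yellow pen tester out of the bamboo holder and, keeping hold of it, push its steel probe fully home into the opening that was under the cover. Leave the tester standing there with its black collar flush on the box and the cover open, and do not disturb the other things on the shelf.

Things in the scene. Friction and masses are not known exactly. Their poses are not given: they have to be found in the camera images.
- terminal_box: White plastic connection box, fixed: 100 (x) x 130 (y) x 50 mm tall, a black stub on its +x face. Origin: centre of its underside. In its top, 25 mm to the -y side of the centre, is a test opening framed by a thin black square, hidden under a blue cover that slides along y between two grey rails (4.5 mm high, 36 mm apart).
- socket_mouth (a point): Centre of the mouth of the round test opening, level with the box's top (50 mm above the shelf); axes as the box's, z up. The opening is 8.5 mm wide and 36 mm deep, straight down, with a 3 mm bevelled mouth. Under the cover at the start.
- cover (a joint): How far the blue cover has slid along the box's +y (m): near 0 it covers the opening, 0.042 is fully open. It stays where it is left; it needs about 1 N.
- cover_tab (a point): Top centre of the blue grip tab on the cover; axes as the box's. The tab is 10 mm thick along the slide (y), 24 mm wide (x) and stands 26 mm above a 34 x 30 x 3 mm plate whose top is 3.5 mm above the box's top.
- holder: Bamboo toothbrush holder block, fixed: 70 (x) x 110 (y) x 45 mm tall, with three holes in its top in a row along y; the tester stands in the middle one, the outer two (17 mm) are empty. Origin: centre of its underside.
- tester: Loose pen tester, 70 g, standing in the holder: round yellow handle 18 mm wide, 89 mm long, on a black collar 24 mm wide, 6 mm thick; below it a steel probe pin 5 mm wide, 30 mm long, tapered tip. Origin: centre of the collar's underside, resting on the holder's top at the start, pin in a 9 mm hole; z points up the handle, top at 95 mm.
- probe_tip (a point): Lower end of the tester's steel pin, 30 mm below its origin.
- soap_box: Bystander: closed grey plastic soap box, 79 x 114 x 40 mm. Origin: centre of its underside.
- bamboo_cup: Bystander: bamboo cup, 76 mm wide, 100 mm tall. Origin: centre of its underside.
- tumbler: Bystander: glass tumbler, 72 mm wide, 110 mm tall. Origin: centre of its underside.
- cap_case: Bystander: closed round white plastic shower cap case, 112 mm wide, 38 mm tall. Origin: centre of its underside.
- nail_brush: Bystander: small wooden nail brush, 70 x 30 x 26 mm, bristles down. Origin: centre of its underside.
Not all that is in view belongs to the job. Of the things like the tester, leave any that is turquoise; of the rest the larger one is meant.

How it is judged (in metres and radians):
On the way, in this order (a step that is already met when the one before it is completed fails the run):
1. the cover is slid open (30 of its 42 mm or more) (value of joint cover above 0.03 m), for 0.1 s.
2. the probe is in the opening, 12 mm deep or more, while the fingers hold the tester (horizontal distance between each of tester, probe_tip and socket_mouth below 0.004 m and z of probe_tip in the frame of socket_mouth below -0.012 m and contact force between the fingers and tester above 0.5 N), for 0.1 s.
At the end, for the whole second after the job is handed in: The tester stands upright (within 0.1 rad) in the opening of the connection box, pin and collar within 4 mm of the opening's axis, collar within 3 mm of the box's top, released and at rest, and the cover is open by more than 27 mm (horizontal distance between each of tester, probe_tip and socket_mouth below 0.004 m and z of tester in the frame of socket_mouth between -0.003 and 0.003 m and angle between tester's own z axis and vertical below 0.1 rad and value of joint cover above 0.027 m and linear speed of tester below 0.02 m/s and contact force between the fingers and tester below 0.1 N); the robot touches nothing.
It fails at once if the soap box is pushed more than 30 mm or tipped over (distance of soap_box from where it was at the start of the episode above 0.03 m or angle between soap_box's own z axis and vertical above 0.4 rad).
It fails at once if the bamboo cup is pushed more than 30 mm or tipped over (distance of bamboo_cup from where it was at the start of the episode above 0.03 m or angle between bamboo_cup's own z axis and vertical above 0.4 rad).
It fails at once if the tumbler is pushed more than 30 mm or tipped over (distance of tumbler from where it was at the start of the episode above 0.03 m or angle between tumbler's own z axis and vertical above 0.4 rad).
It fails at once if the cap case is pushed more than 30 mm or tipped over (distance of cap_case from where it was at the start of the episode above 0.03 m or angle between cap_case's own z axis and vertical above 0.4 rad).
It fails at once if the nail brush is pushed more than 30 mm or tipped over (distance of nail_brush from where it was at the start of the episode above 0.03 m or angle between nail_brush's own z axis and vertical above 0.4 rad).
It also fails if it takes over 58 s, if anything falls off the work surface, if the arm or the gripper's body presses on something with over 40 N, if the wrist force passes 120 N, or if a joint passes its speed limit or range.

## Robot

A 6-joint arm with a two-finger parallel gripper is mounted at the origin on the work surface. World frame = base frame: x ahead of the robot, y to its left, z up, the work surface at z = 0. Lengths are in m, angles in degrees, forces in N, time in s.
With the tool pointing down it reaches from about 0.375 to 0.9 m from the base axis. Payload 3.1 kg.
Tool frame: the origin (TCP) lies at the very end of the fingers, on their centre line; the grasp point (between the pads) lies 19 mm behind it (bot.tcp_to_grasp is the distance from the TCP to the grasp point, in m); z points along the fingers, y is the line along which they close (so a half turn about z gives the same grasp; the last joint's range is limited). The gripper opens to 87 mm and grips with 3 to 60 N. Pads are 19 mm wide; open, the fingers measure 117 mm over their backs; the gripper's body (75 mm by 190 mm) begins 51 mm behind the grasp point.
Start: joints at [61.278, 30.224, 82.088, -0, 67.689, -10.227], TCP at [0.198, 0.593, 0.223] pointing down, gripper open.
Joint ranges: [-176.69, 176.69], [-43.24, 126.21], [12.49, 139.97], [-82, 262], [0, 151.66], [-163.58, 163.58]. Speed limits (degrees/s): [159.86, 159.86, 180, 180, 180, 180].

## Interface

Orientations are given as a 3x3 rotation matrix whose columns are the frame's x, y, z axes.
In Python, from rig import telemetry, capture, camera_info, job, bot gives the robot as it stands. The module is installed in compiled form; this text tells all that it offers.
- The arm moves only by the tool carry_out, never from a script. Its argument "deltas" is a list that holds one entry, the list of rows, each a list of 7 numbers: the shift along the tool's x, y, z scaled (see below), then the turn, a rotation vector about the tool's x, y, z scaled (see below), then the closure, from -1 (fully open) to 1 (shut). In form: [[[dx, dy, dz, ax, ay, az, claw], ...]]. A call has exactly 10 rows; each row is the pose to reach, as a shift and turn from the pose commanded when the call began, along the tool's axes at that moment, turning the shorter way round; what a row does not reach only later rows make up. The controller multiplies each number of a shift by 15 cm and each number of a turn by 360 degrees. A row lasts 1/12 s, in which the tool goes at most 41.7 mm and 7.16 degrees, less where a joint would pass 70% of its speed; a pose out of reach is approached as far as the arm can. A call with a number of a shift or a turn outside -1 to 1 is refused whole. A call with a gripper value outside its range is refused whole. The fingers move at their own pace and stop on an object; the grip force is fixed at half the most. Time passes only in rows, so rows that repeat a pose let the fingers close, or fill a call up. It gives the time, the measured TCP pose, the force, the opening and the grip force at its end, in the units of the state.
- telemetry.read_state(): the state, without advancing time (a new reading comes with each control period).
- capture(name): name is "side" or "top"; returns the picture (480x640x3 uint8, red, green, blue); there is no depth.
- camera_info(name): a dict with "mtx" (3x3 intrinsics, pixels), "cam_to_world" (4x4, takes a point from camera to world coordinates). Camera axes: x right, y down, z forward; pixel columns grow to the right and rows downward; lengths in m; the calibration is good to about 2 mm. A picture is of the moment at which its call begins. camera_info takes no time and is no camera call.
- job.hand_in(): hands the job in; it is judged then, once.
The state is a dict: "time_s": time; "joint_positions": joint angles; "qvel": joint speeds; "tau": joint torques, N m; "position": TCP position; "tcp_rot": TCP orientation; "force": force on the tool from outside, world axes, zero at the start; "moment": the same for the moment, N m; "opening": opening from 0.0 (shut) to 1.0 (fully open); "grasp_force": force on a finger pad.
Only numpy, scipy, OpenCV 4.12 (cv2) and the standard library are available. Lean on these libraries where they do the work, as an engineer would, in place of code of your own. Each camera call takes 0.05 s, during which the arm holds its last target. There are 200 camera calls.

## Working session

There is one attempt and no reset: what is moved stays moved. The work goes in short steps, Python scripts to look and compute and a tool call to move; the robot and the scene stay as the last step left them, time stands still between calls to the robot, and variables do not carry over. Pictures are saved under pics/ and viewed, at most 10 in all, crops included, and the job is handed in when it is done.

Besides the shell and the picture viewer there is one more tool, called as name(argument=value, ...) on one line, values as JSON. carry_out: Moves the arm, as the interface text tells. Its arguments: {"type":"object","properties":{"deltas":{"type":"array","items":{"type":"array","items":{"type":"array","items":{"type":"number"}}}}},"required":["deltas"]}

```bash
mkdir -p pics
python3 - <<'E'
from rig import telemetry, capture, camera_info
import cv2,numpy as np
for n in("side","top"):
    cv2.imwrite(f"pics/{n}0.png",capture(n)[:,:,::-1]); i=camera_info(n); print(n,np.round(i["mtx"],1).tolist(),np.round(i["cam_to_world"],3).tolist())
s=telemetry.read_state(); print(s)
E
```

```text
side [[619.2, 0.0, 326.4], [0.0, 619.2, 243.0], [0.0, 0.0, 1.0]] [[0.751, -0.476, 0.458, 0.035], [-0.661, -0.54, 0.522, -0.715], [-0.001, -0.694, -0.72, 0.901], [0.0, 0.0, 0.0, 1.0]]
top [[471.0, 0.0, 318.3], [0.0, 471.0, 242.4], [0.0, 0.0, 1.0]] [[-0.003, -0.995, 0.098, 0.465], [-1.0, 0.001, -0.018, -0.113], [0.018, -0.098, -0.995, 0.957], [0.0, 0.0, 0.0, 1.0]]
{'time_s': 0.1, 'joint_positions': array([ 6.12774935e+01,  3.02724889e+01,  8.21494041e+01,  4.48842959e-04,
        6.76894396e+01, -1.02258741e+01]), 'qvel': array([-0.03903548, -0.14943698, -0.21031366, -0.05511045,  0.06035058,
        0.02349089]), 'tau': array([-8.85523896e-04, -4.40988100e+01, -1.77149016e+01,  6.34764391e-02,
        5.34510158e-02, -4.67011500e-05]), 'position': array([0.19791296, 0.59213983, 0.22167983]), 'tcp_rot': array([[-9.48341192e-01,  3.17250846e-01, -9.40156550e-04],
       [ 3.17252043e-01,  9.48339733e-01, -1.70055003e-03],
       [ 3.52086877e-04, -1.91096823e-03, -9.99998112e-01]]), 'force': array([ 0.45601679, -0.33182625, -0.12837085]), 'moment': array([ 0.06046511, -0.06708349, -0.03808921]), 'grasp_force': 0.0, 'opening': 0.9989899847906122}
```

View pics/side0.png

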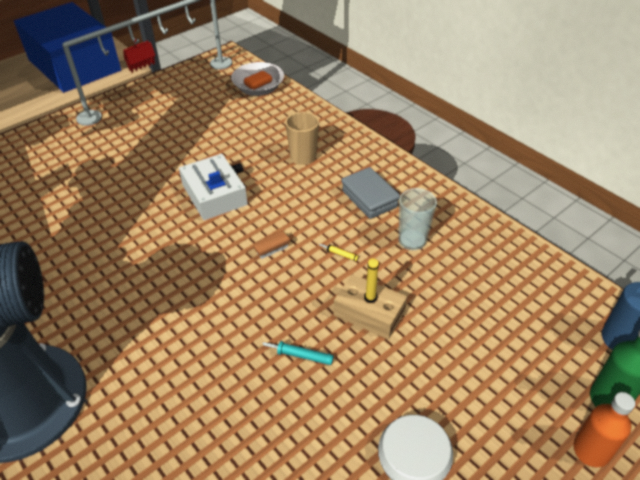

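View pics/top0.png

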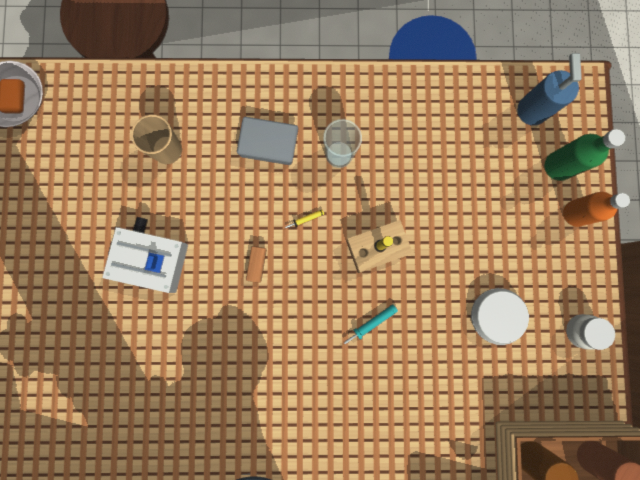

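Candidates: 
- Yellow tester standing in the holder: side (372,280), top (388,242).
- Small yellow pen lying down: side (341,252), top (305,219).
- Turquoise pen lying down: side (305,353), top (372,325), which is excluded by its colour.

The standing one fits, as the larger yellow one in the holder. The white box is at top (145,260) and side (213,185). I'll enlarge both areas to confirm and measure.

Run:
```python
import cv2,numpy as np
t=cv2.imread("pics/top0.png");s=cv2.imread("pics/side0.png")
def c(im,x,y,w,h,k=4): return cv2.resize(im[y:y+h,x:x+w],None,fx=k,fy=k,interpolation=cv2.INTER_CUBIC)
# 100x75 px each at x4
a=np.vstack([np.hstack([c(t,95,210,100,75),c(t,330,205,100,75)]),np.hstack([c(s,170,145,100,75),c(s,320,255,100,75)])])
for i,(x,y) in enumerate([(95,210),(330,205),(170,145),(320,255)]):
    ox,oy=(i%2)*400,(i//2)*300
    for g in range(0,100,10):
        cv2.line(a,(ox+g*4,oy),(ox+g*4,oy+(10 if g%50 else 20)),(0,0,255),1)
        if g<75: cv2.line(a,(ox,oy+g*4),(ox+(10 if g%50 else 20),oy+g*4),(0,0,255),1)
cv2.imwrite("pics/crop0.png",a)
```

```text
(no output)
```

View pics/crop0.png

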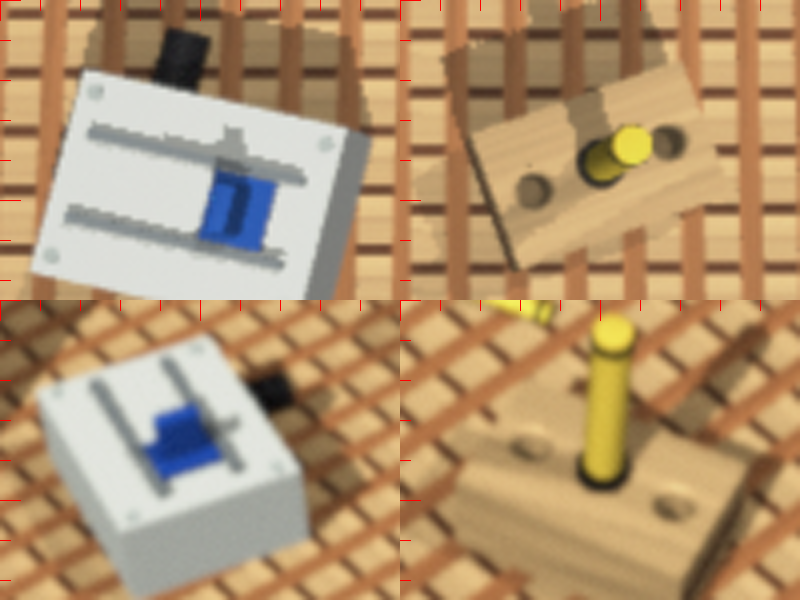

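The crop confirms it: the full-size yellow tester with the black collar stands in the middle hole (top view, tip at (388,241)). The box has the blue cover in its -y half. Next I'll triangulate.

```bash
cat > h.py <<'E'
import numpy as np
from rig import camera_info
from scipy.optimize import least_squares
C={n:camera_info(n) for n in("top","side")}
def proj(n,P):
    M=np.linalg.inv(C[n]["cam_to_world"]); p=(M[:3,:3]@np.atleast_2d(P).T).T+M[:3,3]; q=(C[n]["mtx"]@p.T).T; return q[:,:2]/q[:,2:]
def tri(a,b):
    f=lambda P:np.r_[proj("top",P)[0]-a,proj("side",P)[0]-b]
    r=least_squares(f,[.5,0,.05]); return r.x,np.abs(r.fun).max()
def body(p,L): # p=x,y,yaw,z ; L local xy
    c,s=np.cos(p[2]),np.sin(p[2]); L=np.atleast_2d(L); return np.c_[p[0]+c*L[:,0]-s*L[:,1],p[1]+s*L[:,0]+c*L[:,1],np.full(len(L),p[3])]
E
python3 - <<'E'
from h import *
cr=lambda o,p:np.array(o)+(np.array(p)+.5)/4-.5
T1=lambda x,y:cr((95,210),(x,y));T2=lambda x,y:cr((330,205),(x-400,y))
S1=lambda x,y:cr((170,145),(x,y-300));S2=lambda x,y:cr((320,255),(x-400,y-300))
X,Y=.05,.065
obs=[("top",(X,Y),T1(83,70)),("top",(X,-Y),T1(348,128)),("top",(-X,Y),T1(32,270)),("side",(X,Y),S1(210,335)),("side",(X,-Y),S1(302,468)),("side",(-X,Y),S1(38,392)),("side",(-X,-Y),S1(122,531))]
f=lambda p:np.concatenate([proj(n,body(p,l))[0]-u for n,l,u in obs])
for z in(None,.05):
    r=least_squares((lambda p:f(p)) if z is None else (lambda p:f([*p[:3],z])),[.5,.3,0,.05]);p=r.x
    if z: p[3]=z
    print("box",p,np.degrees(p[2]),np.round(r.fun,1)); print(" mouth",body(p,(0,-.025)))
# tab from views: check projection
for q in(0,.003):
  tab=body([*p[:3],.0795],[(0,-.025+q)]); print("tab",tab,proj("top",tab),proj("side",tab))
  pl=body([*p[:3],.0535],[(.017,-.01+q),(.017,-.04+q),(-.017,-.04+q),(-.017,-.01+q)]);print("plate crop",(proj("top",pl)-[95,210])*4)
for n,a,b in(("hole+y",T2(533,190),S2(530,447)),("hole-y",T2(668,143),S2(675,507)),("collar",T2(601,163),S2(603,468)),("tip",T2(632,146),S2(613,330))):
    print(n,*tri(a,b))
E
```

```text
box [ 0.52149798  0.20846796 -0.22075052  0.05059474] -12.648073037903538 [ 0.3 -0.3 -0.1 -0.1 -0.5  0.5 -0.1 -0.   0.4  0.5 -0.2 -0.5  0.2  0.3]
 mouth [[0.51602393 0.18407462 0.05059474]]
box [ 0.521648    0.20881613 -0.22079404  0.05      ] -12.650566497440533 [ 0.3 -0.3 -0.2 -0.2 -0.5  0.4 -0.1  0.1  0.4  0.6 -0.2 -0.4  0.2  0.4]
 mouth [[0.51617289 0.18442303 0.05      ]]
tab [[0.51617289 0.18442303 0.0795    ]] [[149.47260694 261.3530214 ]] [[214.15347654 172.89191815]]
plate crop [[214.66592335 167.0553681 ]
 [275.84032663 180.67749922]
 [258.08056654 250.19997169]
 [196.67823346 236.51872611]]
tab [[0.5168299 0.1873502 0.0795   ]] [[147.895077   261.00163178]] [[213.61825825 172.07781465]]
plate crop [[208.54924575 165.69332483]
 [269.72226219 179.31514713]
 [251.93970443 248.83170702]
 [190.5387686  235.15077277]]
hole+y [ 0.53506568 -0.21583967  0.04461304] 0.242122586199514
hole-y [ 0.55854892 -0.2825385   0.04526671] 0.10188728113752177
collar [ 0.54797078 -0.24863302  0.04956985] 0.12918531399759559
tip [ 0.54717149 -0.2487211   0.14070415] 0.08623182953346031
```

carry_out(deltas=[[[-0.12,-0.08,0.02,0,0,0,-1],[-0.24,-0.16,0.04,0,0,0,-1],[-0.36,-0.24,0.06,0,0,0,-1],[-0.48,-0.32,0.08,0,0,0,-1],[-0.6,-0.4,0.1,0,0,0,-1],[-0.72,-0.48,0.12,0,0,0,-1],[-0.84,-0.56,0.14,0,0,0,-1],[-0.96,-0.64,0.15,0,0,0,-1],[-0.96,-0.64,0.15,0,0,0,-1],[-0.96,-0.64,0.15,0,0,0,-1]]])

```text
time_s: 0.93
position: [0.3047, 0.4552, 0.1997]
tcp_rot: [[-0.948, 0.319, -0.001], [0.319, 0.948, -0.0], [0.001, -0.001, -1.0]]
force: [-0.8, -0.2, -0.5]
opening: 0.999
grasp_force: 0.0
```

carry_out(deltas=[[[-0.12,-0.08,0.02,0,0,0,-1],[-0.24,-0.16,0.04,0,0,0,-1],[-0.36,-0.24,0.06,0,0,0,-1],[-0.48,-0.32,0.08,0,0,0,-1],[-0.6,-0.4,0.1,0,0,0,-1],[-0.72,-0.48,0.12,0,0,0,-1],[-0.84,-0.56,0.14,0,0,0,-1],[-0.96,-0.64,0.15,0,0,0,-1],[-0.96,-0.64,0.15,0,0,0,-1],[-0.96,-0.64,0.15,0,0,0,-1]]])

```text
time_s: 1.77
position: [0.4106, 0.3197, 0.1775]
tcp_rot: [[-0.948, 0.319, -0.0], [0.319, 0.948, 0.001], [0.001, 0.001, -1.0]]
force: [-0.3, 0.4, -0.8]
opening: 0.998
grasp_force: 0.0
```

carry_out(deltas=[[[-0.12,-0.08,0.0,0,0,-0.004,-1],[-0.24,-0.16,0,0,0,-0.008,-1],[-0.36,-0.24,0,0,0,-0.012,-1],[-0.48,-0.32,0,0,0,-0.0163,-1],[-0.6,-0.4,0,0,0,-0.0163,-1],[-0.72,-0.48,0,0,0,-0.0163,-1],[-0.84,-0.56,0,0,0,-0.0163,-1],[-0.95,-0.63,0,0,0,-0.0163,-1],[-0.95,-0.63,0,0,0,-0.0163,-1],[-0.95,-0.63,0,0,0,-0.0163,-1]]])

```text
time_s: 2.6
position: [0.5155, 0.1855, 0.1776]
tcp_rot: [[-0.976, 0.219, -0.0], [0.219, 0.976, 0.001], [0.0, 0.001, -1.0]]
force: [-0.1, -0.1, -0.1]
opening: 1.002
grasp_force: 0.0
```

```bash
cat >> h.py <<'E'
from rig import telemetry
BOX=np.array([.5216,.2088]);MOUTH=np.array([.5162,.1844]);PEN=np.array([.5472,-.2488])
def go(x,y,z,yaw=None): # scaled deltas from measured pose; yaw = world angle of tool y axis
    s=telemetry.read_state();R=s["tcp_rot"];d=np.array([x,y,z])-s["position"]
    ya=np.degrees(np.arctan2(R[1,1],R[0,1]))
    print("t",round(s["time_s"],2),"pos",np.round(s["position"],4),"yaw",round(ya,2),"zax",np.round(R[:,2],4),"F",np.round(s["force"],1),"op",round(s["opening"],3),"gf",round(s["grasp_force"],1))
    print(" d",np.round(R.T@d/.15,4),"az",None if yaw is None else round(-(((yaw-ya)+90)%180-90)/360,4))
E
python3 -c "
from h import *
go(.5162,.1844,.058,77.35)"
```

```text
t 2.6 pos [0.5155 0.1855 0.1776] yaw 77.35 zax [-3.e-04  9.e-04 -1.e+00] F [-0.1 -0.1 -0.1] op 1.002 gf 0.0
 d [-0.0067 -0.0064  0.797 ] az 0.0
```

carry_out(deltas=[[[-0.007,-0.006,0.13,0,0,0,-1],[-0.007,-0.006,0.26,0,0,0,-1],[-0.007,-0.006,0.39,0,0,0,-1],[-0.007,-0.006,0.52,0,0,0,-1],[-0.007,-0.006,0.65,0,0,0,-1],[-0.007,-0.006,0.72,0,0,0,-1],[-0.007,-0.006,0.76,0,0,0,-1],[-0.007,-0.006,0.79,0,0,0,-1],[-0.007,-0.006,0.79,0,0,0,-1],[-0.007,-0.006,0.79,0,0,0,-1]]])

```text
time_s: 3.43
position: [0.5168, 0.1838, 0.0596]
tcp_rot: [[-0.976, 0.218, 0.001], [0.218, 0.976, 0.0], [-0.001, 0.0, -1.0]]
force: [0.0, 0.2, -0.3]
opening: 0.998
grasp_force: 0.0
```

carry_out(deltas=[[[0,0,0,0,0,0,1],[0,0,0,0,0,0,1],[0,0,0,0,0,0,1],[0,0,0,0,0,0,1],[0,0,0,0,0,0,1],[0,0,0,0,0,0,1],[0,0,0,0,0,0,1],[0,0,0,0,0,0,1],[0,0,0,0,0,0,1],[0,0,0,0,0,0,1]]])

```text
time_s: 4.27
position: [0.5164, 0.1833, 0.059]
tcp_rot: [[-0.976, 0.219, -0.0], [0.219, 0.976, -0.0], [0.0, -0.0, -1.0]]
force: [0.2, 0.1, 0.4]
opening: 0.325
grasp_force: 0.0
```

carry_out(deltas=[[[0,0,0,0,0,0,1],[0,0,0,0,0,0,1],[0,0,0,0,0,0,1],[0,0,0,0,0,0,1],[0,0,0,0,0,0,1],[0,0,0,0,0,0,1],[0,0,0,0,0,0,1],[0,0,0,0,0,0,1],[0,0,0,0,0,0,1],[0,0,0,0,0,0,1]]])

```text
time_s: 5.1
position: [0.5172, 0.1866, 0.059]
tcp_rot: [[-0.975, 0.221, 0.003], [0.221, 0.975, 0.005], [-0.001, 0.006, -1.0]]
force: [1.2, 11.3, -2.9]
opening: 0.109
grasp_force: 30.0
```

carry_out(deltas=[[[0,0.04,0,0,0,0,1],[0,0.08,0,0,0,0,1],[0,0.12,0,0,0,0,1],[0,0.16,0,0,0,0,1],[0,0.2,0,0,0,0,1],[0,0.23,0,0,0,0,1],[0,0.26,0,0,0,0,1],[0,0.28,0,0,0,0,1],[0,0.295,0,0,0,0,1],[0,0.295,0,0,0,0,1]]])

```text
time_s: 5.93
position: [0.5263, 0.2271, 0.059]
tcp_rot: [[-0.976, 0.219, 0.0], [0.219, 0.976, 0.001], [-0.0, 0.001, -1.0]]
force: [0.5, 1.0, 0.1]
opening: 0.114
grasp_force: 30.0
```

```bash
python3 -c "
from h import *
go(.5162,.1844,.058,77.35)"
```

```text
t 5.93 pos [0.5263 0.2271 0.059 ] yaw 77.38 zax [ 5.e-04  6.e-04 -1.e+00] F [0.5 1.  0.1] op 0.114 gf 30.0
 d [ 0.0034 -0.2928  0.0067] az 0.0001
```

carry_out(deltas=[[[0,0.005,0,0,0,0,1],[0,0.01,0,0,0,0,1],[0,0.015,0,0,0,0,1],[0,0.02,0,0,0,0,1],[0,0.02,0,0,0,0,1],[0,0.02,0,0,0,0,1],[0,0.02,0,0,0,0,1],[0,0.02,0,0,0,0,1],[0,0.02,0,0,0,0,1],[0,0.02,0,0,0,0,1]]])

```text
time_s: 6.77
position: [0.5265, 0.2279, 0.059]
tcp_rot: [[-0.976, 0.218, -0.001], [0.218, 0.976, -0.002], [0.001, -0.002, -1.0]]
force: [0.1, -6.2, 0.4]
opening: 0.111
grasp_force: 30.0
```

carry_out(deltas=[[[0,0,0,0,0,0,-1],[0,0,0,0,0,0,-1],[0,0,0,0,0,0,-1],[0,0,0,0,0,0,-1],[0,0,0,0,0,0,-1],[0,0,0,0,0,0,-1],[0,0,0,0,0,0,-1],[0,0,0,0,0,0,-1],[0,0,0,0,0,0,-1],[0,0,0,0,0,0,-1]]])

```text
time_s: 7.6
position: [0.5267, 0.2295, 0.059]
tcp_rot: [[-0.976, 0.219, -0.0], [0.219, 0.976, 0.0], [0.0, -0.0, -1.0]]
force: [-0.2, -0.0, -0.0]
opening: 0.786
grasp_force: 0.0
```

carry_out(deltas=[[[0,0,-0.1,0,0,0,-1],[0,0,-0.2,0,0,0,-1],[0,0,-0.3,0,0,0,-1],[0,0,-0.4,0,0,0,-1],[0,0,-0.5,0,0,0,-1],[0,0,-0.6,0,0,0,-1],[0,0,-0.7,0,0,0,-1],[0,-0.2,-0.85,0,0,0,-1],[0,-0.4,-0.95,0,0,0,-1],[0,-0.6,-0.95,0,0,0,-1]]])

```text
time_s: 8.43
position: [0.5089, 0.1413, 0.2047]
tcp_rot: [[-0.976, 0.217, 0.007], [0.217, 0.976, 0.0], [-0.007, 0.002, -1.0]]
force: [0.4, -0.9, 0.3]
opening: 0.998
grasp_force: 0.0
```

carry_out(deltas=[[[0,-0.11,0,0,0,0,-1],[0,-0.22,0,0,0,0,-1],[0,-0.33,0,0,0,0,-1],[0,-0.44,0,0,0,0,-1],[0,-0.55,0,0,0,0,-1],[0,-0.66,0,0,0,0,-1],[0,-0.77,0,0,0,0,-1],[0,-0.88,0,0,0,0,-1],[0,-0.99,0,0,0,0,-1],[0,-0.99,0,0,0,0,-1]]])

```text
time_s: 9.27
position: [0.4742, -0.0054, 0.2016]
tcp_rot: [[-0.975, 0.221, -0.0], [0.221, 0.975, -0.001], [0.0, -0.001, -1.0]]
force: [0.3, 0.0, 0.9]
opening: 1.0
grasp_force: 0.0
```

Run:
```python
from h import *
from rig import capture
import cv2
go(.5472,-.2488,.22,109.4)
t=capture("top")[:,:,::-1];s=capture("side")[:,:,::-1]
cv2.imwrite("pics/t1.png",t);cv2.imwrite("pics/s1.png",s)
def c(im,x,y,w=80,h=80,k=5): return cv2.resize(im[y:y+h,x:x+w],None,fx=k,fy=k,interpolation=cv2.INTER_CUBIC)
cv2.imwrite("pics/crop1.png",np.hstack([c(t,105,220),c(s,175,145)]))
```

```text
t 9.27 pos [ 0.4742 -0.0054  0.2016] yaw 77.23 zax [-3.e-04 -9.e-04 -1.e+00] F [0.3 0.  0.9] op 1.0 gf 0.0
 d [-0.8332 -1.4753 -0.1213] az -0.0894
```

View pics/crop1.png

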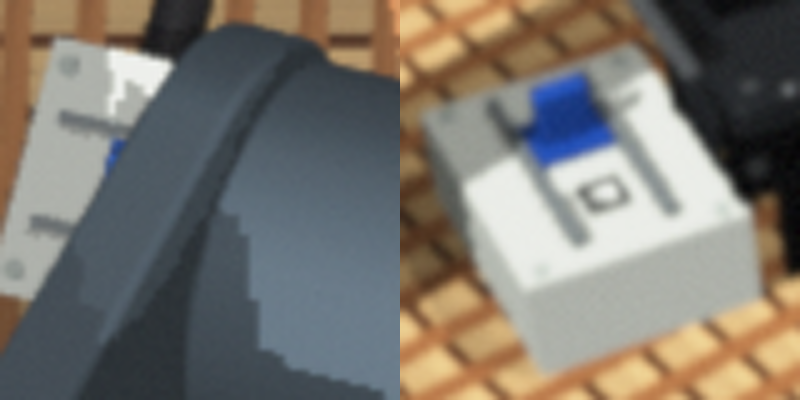

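The side crop shows the cover fully open, with the black-framed opening at about side px (215,183). Next, the tester.

carry_out(deltas=[[[-0.05,-0.09,0,0,0,0,-1],[-0.1,-0.18,0,0,0,0,-1],[-0.15,-0.27,0,0,0,0,-1],[-0.2,-0.36,0,0,0,0,-1],[-0.25,-0.45,0,0,0,0,-1],[-0.3,-0.54,0,0,0,0,-1],[-0.35,-0.63,0,0,0,0,-1],[-0.4,-0.7,0,0,0,0,-1],[-0.416,-0.74,0,0,0,0,-1],[-0.416,-0.74,0,0,0,0,-1]]])

```text
time_s: 10.2
position: [0.512, -0.1267, 0.2015]
tcp_rot: [[-0.976, 0.22, 0.001], [0.22, 0.976, -0.0], [-0.001, -0.0, -1.0]]
force: [-0.9, -0.4, 1.1]
opening: 1.001
grasp_force: 0.0
```

carry_out(deltas=[[[-0.05,-0.09,0,0,0,0,-1],[-0.1,-0.18,0,0,0,0,-1],[-0.15,-0.27,0,0,0,0,-1],[-0.2,-0.36,0,0,0,0,-1],[-0.25,-0.45,0,0,0,0,-1],[-0.3,-0.54,0,0,0,0,-1],[-0.35,-0.63,0,0,0,0,-1],[-0.4,-0.7,0,0,0,0,-1],[-0.416,-0.74,0,0,0,0,-1],[-0.416,-0.74,0,0,0,0,-1]]])

```text
time_s: 11.03
position: [0.5484, -0.2491, 0.2014]
tcp_rot: [[-0.975, 0.22, 0.001], [0.22, 0.975, -0.001], [-0.001, -0.001, -1.0]]
force: [-0.3, -0.1, -0.1]
opening: 1.005
grasp_force: 0.0
```

Run:
```python
from h import *
from rig import capture
import cv2
go(.5472,-.2488,.086,77.35)
t=capture("top")[:,:,::-1];s=capture("side")[:,:,::-1]
cv2.imwrite("pics/t2.png",t)
def c(im,x,y,w=80,h=80,k=5): return cv2.resize(im[y:y+h,x:x+w],None,fx=k,fy=k,interpolation=cv2.INTER_CUBIC)
cv2.imwrite("pics/crop2.png",np.hstack([c(t,105,220),c(s,175,145)]))
m=np.r_[MOUTH,.05];print((proj("top",m)-[105,220]+.5)*5-.5,(proj("side",m)-[175,145]+.5)*5-.5+[400,0])
```

```text
t 11.03 pos [ 0.5484 -0.2491  0.2014] yaw 77.29 zax [ 5.e-04 -7.e-04 -1.e+00] F [-0.3 -0.1 -0.1] op 1.005 gf 0.0
 d [8.600e-03 6.000e-04 7.694e-01] az -0.0002
[[250.47888394 213.12376582]] [[607.07610011 195.85437115]]
```

View pics/crop2.png

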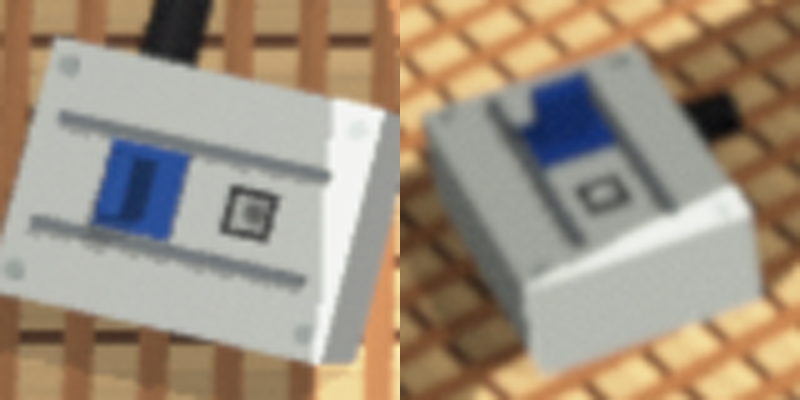

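The frame square is centred at crop (249,213) in the top view and (604,193) in the side view, within 1 mm of my fit.

carry_out(deltas=[[[0.009,0,0.12,0,0,0,-1],[0.009,0,0.24,0,0,0,-1],[0.009,0,0.36,0,0,0,-1],[0.009,0,0.48,0,0,0,-1],[0.009,0,0.6,0,0,0,-1],[0.009,0,0.7,0,0,0,-1],[0.009,0,0.76,0,0,0,-1],[0.009,0,0.76,0,0,0,1],[0.009,0,0.76,0,0,0,1],[0.009,0,0.76,0,0,0,1]]])

```text
time_s: 11.97
position: [0.5472, -0.247, 0.0885]
tcp_rot: [[-0.976, 0.218, 0.001], [0.218, 0.976, -0.001], [-0.001, -0.001, -1.0]]
force: [1.0, -0.7, -0.7]
opening: 0.849
grasp_force: 0.0
```

```bash
python3 -c "
from h import *
print(tri(np.array([105+249.5/5-.4,220+213/5-.4]),np.array([175+204/5-.4,145+193/5-.4])))
go(.5472,-.2488,.086,77.35)"
```

```text
(array([0.51572781, 0.1844737 , 0.05177821]), np.float64(0.2987043659057065))
t 11.97 pos [ 0.5472 -0.247   0.0885] yaw 77.4 zax [ 1.3e-03 -9.0e-04 -1.0e+00] F [ 1.  -0.7 -0.7] op 0.849 gf 0.0
 d [-0.0029 -0.0118  0.0166] az 0.0001
```

carry_out(deltas=[[[0,0,0,0,0,0,1],[0,0,0,0,0,0,1],[0,0,0,0,0,0,1],[0,0,0,0,0,0,1],[0,0,0,0,0,0,1],[0,0,0,0,0,0,1],[0,0,0,0,0,0,1],[0,0,0,0,0,0,1],[0,0,0,0,0,0,1],[0,0,0,0,0,0,1]]])

```text
time_s: 12.8
position: [0.5465, -0.2469, 0.0875]
tcp_rot: [[-0.976, 0.219, -0.0], [0.219, 0.976, 0.0], [0.0, 0.0, -1.0]]
force: [0.5, -0.4, 0.1]
opening: 0.204
grasp_force: 30.0
```

carry_out(deltas=[[[0,0,0,0,0,0,1],[0,0,0,0,0,0,1],[0,0,0,0,0,0,1],[0,0,0,0,0,0,1],[0,0,0,0,0,0,1],[0,0,0,0,0,0,1],[0,0,0,0,0,0,1],[0,0,0,0,0,0,1],[0,0,0,0,0,0,1],[0,0,0,0,0,0,1]]])

```text
time_s: 13.63
position: [0.5466, -0.2469, 0.0875]
tcp_rot: [[-0.976, 0.219, 0.0], [0.219, 0.976, 0.0], [0.0, 0.0, -1.0]]
force: [-0.2, -0.6, -0.6]
opening: 0.199
grasp_force: 30.0
```

carry_out(deltas=[[[0,0,-0.05,0,0,0,1],[0,0,-0.12,0,0,0,1],[0,0,-0.2,0,0,0,1],[0,0,-0.28,0,0,0,1],[0,0,-0.36,0,0,0,1],[0,0,-0.44,0,0,0,1],[0,0,-0.52,0,0,0,1],[0,0,-0.6,0,0,0,1],[0,0,-0.65,0,0,0,1],[0,0,-0.65,0,0,0,1]]])

```text
time_s: 14.47
position: [0.5479, -0.2478, 0.1881]
tcp_rot: [[-0.976, 0.219, 0.005], [0.218, 0.976, -0.003], [-0.005, -0.002, -1.0]]
force: [0.3, 0.2, -1.5]
opening: 0.199
grasp_force: 30.0
```

```bash
python3 -c "
from h import *
go(.517,.186,.186,77.35)"
```

```text
t 14.47 pos [ 0.5479 -0.2478  0.1881] yaw 77.38 zax [ 0.0047 -0.0032 -1.    ] F [ 0.3  0.2 -1.5] op 0.199 gf 30.0
 d [0.8331 2.7769 0.004 ] az 0.0001
```

Three equal moves of about (0.278, 0.926).

carry_out(deltas=[[[0.03,0.1,0,0,0,0,1],[0.06,0.2,0,0,0,0,1],[0.09,0.3,0,0,0,0,1],[0.12,0.4,0,0,0,0,1],[0.15,0.5,0,0,0,0,1],[0.18,0.6,0,0,0,0,1],[0.21,0.7,0,0,0,0,1],[0.24,0.8,0,0,0,0,1],[0.27,0.9,0,0,0,0,1],[0.278,0.926,0,0,0,0,1]]])

```text
time_s: 15.3
position: [0.5353, -0.099, 0.1849]
tcp_rot: [[-0.976, 0.216, -0.001], [0.216, 0.976, 0.001], [0.002, 0.001, -1.0]]
force: [0.7, -0.6, -1.0]
opening: 0.199
grasp_force: 30.0
```

carry_out(deltas=[[[0.03,0.1,0,0,0,0,1],[0.06,0.2,0,0,0,0,1],[0.09,0.3,0,0,0,0,1],[0.12,0.4,0,0,0,0,1],[0.15,0.5,0,0,0,0,1],[0.18,0.6,0,0,0,0,1],[0.21,0.7,0,0,0,0,1],[0.24,0.8,0,0,0,0,1],[0.27,0.9,0,0,0,0,1],[0.278,0.926,0,0,0,0,1]]])

```text
time_s: 16.13
position: [0.5255, 0.0444, 0.185]
tcp_rot: [[-0.976, 0.217, -0.0], [0.217, 0.976, 0.001], [0.0, 0.0, -1.0]]
force: [0.5, 0.4, -0.5]
opening: 0.205
grasp_force: 30.0
```

carry_out(deltas=[[[0.03,0.1,0,0,0,0,1],[0.06,0.2,0,0,0,0,1],[0.09,0.3,0,0,0,0,1],[0.12,0.4,0,0,0,0,1],[0.15,0.5,0,0,0,0,1],[0.18,0.6,0,0,0,0,1],[0.21,0.7,0,0,0,0,1],[0.24,0.8,0,0,0,0,1],[0.27,0.9,0,0,0,0,1],[0.278,0.926,0,0,0,0,1]]])

```text
time_s: 16.97
position: [0.5157, 0.1885, 0.1851]
tcp_rot: [[-0.976, 0.217, 0.001], [0.217, 0.976, 0.0], [-0.0, 0.0, -1.0]]
force: [-0.7, -0.4, -0.1]
opening: 0.2
grasp_force: 30.0
```

carry_out(deltas=[[[0,0,0.04,0,0,0,1],[0,0,0.08,0,0,0,1],[0,0,0.12,0,0,0,1],[0,0,0.16,0,0,0,1],[0,0,0.18,0,0,0,1],[0,0,0.2,0,0,0,1],[0,0,0.2,0,0,0,1],[0,0,0.2,0,0,0,1],[0,0,0.2,0,0,0,1],[0,0,0.2,0,0,0,1]]])

```text
time_s: 17.8
position: [0.5158, 0.1871, 0.1554]
tcp_rot: [[-0.976, 0.219, 0.001], [0.219, 0.976, 0.0], [-0.001, 0.0, -1.0]]
force: [0.6, 0.1, -0.1]
opening: 0.195
grasp_force: 30.0
```

Run:
```python
from h import *
from rig import capture
import cv2
go(.517,.186,.16,77.35)
t=capture("top")[:,:,::-1];s=capture("side")[:,:,::-1]
def c(im,x,y,w=80,h=100,k=5): return cv2.resize(im[y:y+h,x:x+w],None,fx=k,fy=k,interpolation=cv2.INTER_CUBIC)
cv2.imwrite("pics/crop3.png",np.hstack([c(t,105,220),c(s,175,115)]))
p=telemetry.read_state()["position"]; f=lambda z:(proj("side",np.r_[p[:2],z])-[175,115]+.5)*5-.5+[400,0]
z0=p[2]-.0425
print("expected tip,collar",f(z0-.03),f(z0))
```

```text
t 17.8 pos [0.5158 0.1871 0.1554] yaw 77.37 zax [ 8.e-04  1.e-04 -1.e+00] F [ 0.6  0.1 -0.1] op 0.195 gf 30.0
 d [-0.0092 -0.0054 -0.0309] az 0.0001
expected tip,collar [[592.13021604 282.46370263]] [[582.32502314 225.05665318]]
```

View pics/crop3.png

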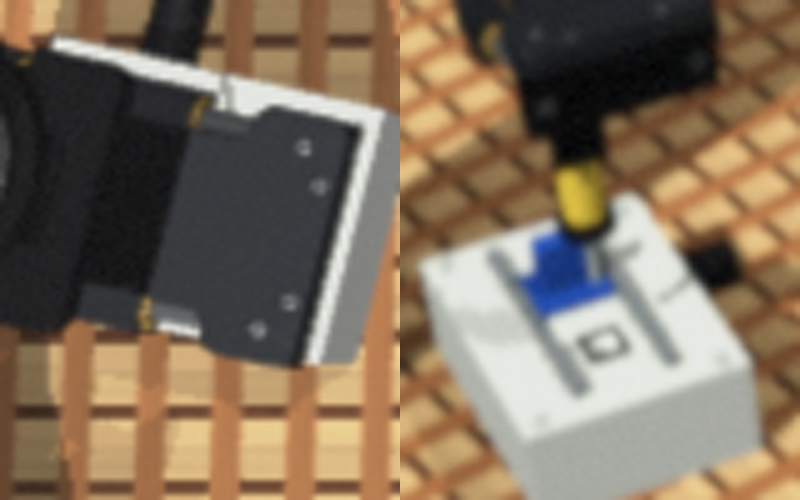

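Run:
```python
from h import *
import cv2
from rig import capture
s=capture("side")[:,:,::-1]; a=cv2.resize(s[142:197,190:240],None,fx=10,fy=10,interpolation=cv2.INTER_CUBIC)
f=lambda P:((proj("side",P)-[190,142]+.5)*10-.5)[0]
p=telemetry.read_state()["position"]; z0=p[2]-.0425
a=cv2.convertScaleAbs(a,alpha=1.3)
cv2.imwrite("pics/crop4.png",a)
for z in(z0-.03,z0,z0+.006,.05):print(f(np.r_[p[:2],z]))
print("per mm x,y",f(np.r_[p[:2],.05]+[.001,0,0])-f(np.r_[p[:2],.05]),f(np.r_[p[:2],.05]+[0,.001,0])-f(np.r_[p[:2],.05]))
```

```text
[234.69038325 295.58882884]
[215.07853021 180.77595034]
[211.07508705 157.33875483]
[255.40383245 416.8507373 ]
per mm x,y [ 3.9563712  -2.05068755] [-2.69127845 -2.32538292]
```

View pics/crop4.png

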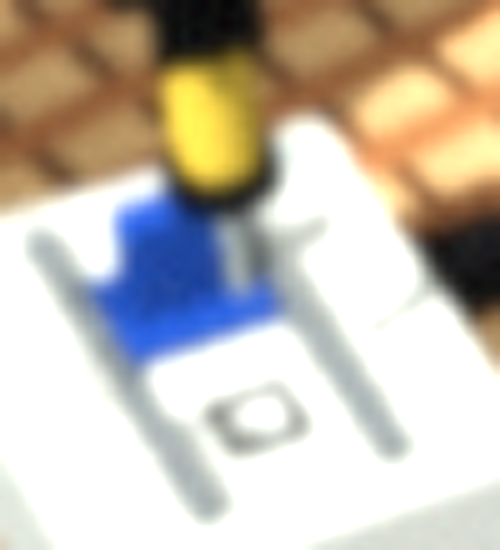

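carry_out(deltas=[[[0.002,0,0.05,0,0,0,1],[0.002,0,0.1,0,0,0,1],[0.002,0,0.14,0,0,0,1],[0.002,0,0.18,0,0,0,1],[0.002,0,0.21,0,0,0,1],[0.002,0,0.24,0,0,0,1],[0.002,0,0.27,0,0,0,1],[0.002,0,0.3,0,0,0,1],[0.002,0,0.3,0,0,0,1],[0.002,0,0.3,0,0,0,1]]])

```text
time_s: 18.78
position: [0.5152, 0.1871, 0.1098]
tcp_rot: [[-0.976, 0.219, -0.001], [0.219, 0.976, -0.0], [0.001, -0.0, -1.0]]
force: [-0.5, 0.5, 0.3]
opening: 0.199
grasp_force: 30.0
```

carry_out(deltas=[[[0,0,0.02,0,0,0,1],[0,0,0.035,0,0,0,1],[0,0,0.05,0,0,0,1],[0,0,0.065,0,0,0,1],[0,0,0.08,0,0,0,1],[0,0,0.09,0,0,0,1],[0,0,0.1,0,0,0,1],[0,0,0.11,0,0,0,1],[0,0,0.11,0,0,0,1],[0,0,0.11,0,0,0,1]]])

```text
time_s: 19.62
position: [0.5152, 0.1871, 0.0935]
tcp_rot: [[-0.976, 0.219, -0.0], [0.219, 0.976, -0.0], [0.0, -0.0, -1.0]]
force: [-0.3, -0.9, -0.4]
opening: 0.203
grasp_force: 30.0
```

Next I'll push gently to contact.

carry_out(deltas=[[[0,0,0.002,0,0,0,1],[0,0,0.004,0,0,0,1],[0,0,0.006,0,0,0,1],[0,0,0.008,0,0,0,1],[0,0,0.01,0,0,0,1],[0,0,0.012,0,0,0,1],[0,0,0.014,0,0,0,1],[0,0,0.014,0,0,0,1],[0,0,0.014,0,0,0,1],[0,0,0.014,0,0,0,1]]])

```text
time_s: 20.45
position: [0.5154, 0.1872, 0.0924]
tcp_rot: [[-0.976, 0.218, 0.001], [0.218, 0.976, 0.0], [-0.001, 0.0, -1.0]]
force: [-1.9, -0.8, 6.7]
opening: 0.203
grasp_force: 30.0
```

carry_out(deltas=[[[0,0,0,0,0,0,-1],[0,0,0,0,0,0,-1],[0,0,0,0,0,0,-1],[0,0,0,0,0,0,-1],[0,0,0,0,0,0,-1],[0,0,0,0,0,0,-1],[0,0,0,0,0,0,-1],[0,0,0,0,0,0,-1],[0,0,0,0,0,0,-1],[0,0,0,0,0,0,-1]]])

```text
time_s: 21.28
position: [0.5153, 0.1871, 0.0914]
tcp_rot: [[-0.976, 0.219, -0.0], [0.219, 0.976, -0.0], [0.0, -0.0, -1.0]]
force: [0.4, -0.1, 0.8]
opening: 0.875
grasp_force: 0.0
```

carry_out(deltas=[[[0,0,-0.08,0,0,0,-1],[0,0,-0.16,0,0,0,-1],[0,0,-0.24,0,0,0,-1],[0,0,-0.34,0,0,0,-1],[0,0,-0.44,0,0,0,-1],[0,0,-0.54,0,0,0,-1],[0,0,-0.64,0,0,0,-1],[0,0,-0.74,0,0,0,-1],[0,0,-0.84,0,0,0,-1],[0,0,-0.9,0,0,0,-1]]])

```text
time_s: 22.12
position: [0.5158, 0.1872, 0.2281]
tcp_rot: [[-0.976, 0.219, 0.002], [0.219, 0.976, 0.0], [-0.002, 0.001, -1.0]]
force: [-0.8, -0.1, -0.4]
opening: 0.998
grasp_force: 0.0
```

carry_out(deltas=[[[0,-0.1,0,0,0,0,-1],[0,-0.2,0,0,0,0,-1],[0,-0.3,0,0,0,0,-1],[0,-0.4,0,0,0,0,-1],[0,-0.5,0,0,0,0,-1],[0,-0.6,0,0,0,0,-1],[0,-0.7,0,0,0,0,-1],[0,-0.8,0,0,0,0,-1],[0,-0.9,0,0,0,0,-1],[0,-0.9,0,0,0,0,-1]]])

```text
time_s: 22.95
position: [0.485, 0.0535, 0.2262]
tcp_rot: [[-0.975, 0.221, -0.001], [0.221, 0.975, -0.001], [0.001, -0.001, -1.0]]
force: [0.2, -0.1, 1.1]
opening: 0.999
grasp_force: 0.0
```

Run:
```python
from h import *
from rig import capture
import cv2
t=capture("top")[:,:,::-1];s=capture("side")[:,:,::-1]
cv2.imwrite("pics/s5.png",s)
c=lambda im,x,y:cv2.resize(im[y:y+100,x:x+80],None,fx=5,fy=5,interpolation=cv2.INTER_CUBIC)
cv2.imwrite("pics/crop5.png",np.hstack([c(t,95,210),c(s,175,115)]))
```

```text
(no output)
```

View pics/crop5.png

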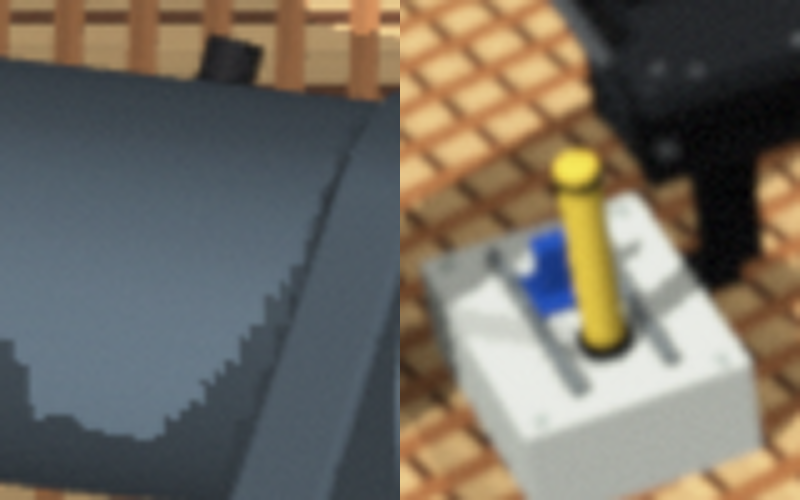

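The side crop shows the tester standing upright with its collar flush at crop (603,340), on the opening. The cover is open and the gripper is clear, so I'm handing in.

```bash
python3 -c "
from rig import job
print(job.hand_in())"
```

```text
the job is handed in; nothing more can be done
None
```

I slid the cover fully open and pushed the tester home in the opening, then handed the job in at about 23 s. The last picture shows it upright and released with its collar flush, but hand-in returned no verdict.

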